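# Order at the pastry stall by pointing

## Robot

A 6-joint arm with a two-finger parallel gripper is mounted at the origin on the work surface. World frame = base frame: x ahead of the robot, y to its left, z up, the work surface at z = 0. Lengths are in mm, angles in rad, forces in N, time in s.
With the tool pointing down it reaches from about 350 to 775 mm from the base axis. Payload 7.3 kg.
Tool frame: the origin (TCP) lies at the very end of the fingers, on their centre line; the grasp point (between the pads) lies bot.grip_point_offset behind it (bot.grip_point_offset is the distance from the TCP to the grasp point, in mm); z points along the fingers, y is the line along which they close (so a half turn about z gives the same grasp; the last joint's range is limited). The gripper opens to 92 mm and grips with 3 to 60 N. Pads are 19 mm wide; open, the fingers measure 130 mm over their backs; the gripper's body (75 mm by 190 mm) begins 47 mm behind the grasp point.
Start: joints at [-1.469, 0.342, 1.524, -0, 1.275, -0.146], TCP at [128.789, -508.978, 226.741] pointing down, gripper open.
Joint ranges: [-2.53, 2.53], [-0.77, 2.02], [0.04, 2.7], [-1, 4.14], [0.28, 2.66], [-3.11, 3.11]. Speed limits (rad/s): [2.57, 2.57, 3.14, 3.14, 3.14, 3.14].

## Interface

Orientations are given as [roll, pitch, yaw] about the fixed x, y, z axes, in that order (R = Rz(yaw) Ry(pitch) Rx(roll)).
In Python, from plant import bot gives the robot as it stands. The module is installed in compiled form; this text tells all that it offers.
- The arm moves only by the tool carry_out, never from a script. Its argument "plan" is a list of rows, each an object of numbers: "tx", "ty", "tz": the shift along the world's x, y, z in mm; "rx", "ry", "rz": the turn, a rotation vector about the world's x, y, z in rad. A call has 1 to 12 rows; each row shifts and turns the commanded pose from where the row before left it; what a row does not reach is not made up. A row lasts 1/10 s, in which the tool goes at most 50 mm and 8.59 degrees, less where a joint would pass 70% of its speed; a pose out of reach is approached as far as the arm can. A call with a gripper value outside its range is refused whole. "gripper" is the closure, from 0 (fully open) to 1 (shut), set as the call begins (left out, the last holds). The fingers move at their own pace and stop on an object; the grip force is fixed at half the most. Time passes only in rows, so rows that do not move let the fingers close. It gives the time, the measured TCP pose, the force, the opening and the grip force at its end, in the units of the state.
- bot.get_obs(): the state, without advancing time (a new reading comes with each control period).
- bot.capture(name): name is "scene" or "top" or "wrist"; returns the picture (400x640x3 uint8, red, green, blue); there is no depth.
- bot.camera_model(name): a dict with "camera_matrix" (3x3 intrinsics, pixels), "dist" ([k1, k2, p1, p2, k3] as OpenCV has them; the pictures are not rectified), "R" (3x3) and "t" (3): a world point X has camera coordinates R X + t. Camera axes: x right, y down, z forward; pixel columns grow to the right and rows downward; lengths in mm; the calibration is good to about 2 mm. A picture is of the moment at which its call begins: read the wrist's pose just before it. camera_model takes no time and is no camera call; for the wrist camera it gives the pose at the moment of the call.
- bot.close_job(): hands the job in; it is judged then, once.
The state is a dict: "time": time; "joint_positions": joint angles; "dq": joint speeds; "tau": joint torques, N m; "tool_pos": TCP position; "tcp_rot": TCP orientation; "contact_force": force on the tool from outside, world axes, zero at the start; "moment": the same for the moment, N m; "grip_width": finger opening in mm; "finger_force": force on a finger pad.
Only numpy, scipy, OpenCV 4.12 (cv2) and the standard library are available. Lean on these libraries where they do the work, as an engineer would, in place of code of your own. Each camera call takes 0.05 s, during which the arm holds its last target. There are 200 camera calls.

## Task

Place an order at the stall: press the green call button right down and let it up, then point at the ring-shaped pastry (the one with the hole) on the sample tray, fingertips about 3 cm above its middle, for a good two seconds; then point in the same way at the middle of the blue tin's lid, to have it packed in that, and finish still pointing there. Only point: touch and move none of the pastries, tins, the jar or the spatula. Cross the other pastries and the red tin with the hand well up, at least 10 cm over them, so that nobody thinks you mean them.

Things in the scene. Friction and masses are not known exactly. Their poses are not given: they have to be found in the camera images.
- call (a joint): travel of the green call button: 0 up, 0.006 m fully down; a spring returns it, fully down takes 5 N
- call_top (a point): centre of the top face of the green round call button (40 mm across, in a low black housing standing on the counter); the button is pressed straight down
- ring_top (a point): ring-shaped glazed brown pastry, 70 mm across, 22 mm high, with a hole 26 mm across, loose on the sample tray (a shallow aluminium tray 300 x 340 mm, rim 20 mm high, floor 4 mm thick, fixed); the point lies on its axis level with its top, 26 mm above the counter; z up
- bun_top (a point): round glazed bun without a hole, the ring's colour, 68 mm across, 29 mm high, loose on the tray; the point is the middle of its top
- square_top (a point): yellow semolina square 58 x 58 mm with a pale almond on it, 32 mm high in all, loose on the tray; the point is the top of the almond
- finger_top (a point): dark ribbed pastry finger 66 x 24 mm, 25 mm high, loose on the tray; the point is the middle of its top
- tin_blue_top (a point): blue round lidded tin, 99 mm across, 60 mm high, loose on the counter; the point is the middle of its lid's top; z up
- tin_red_top (a point): red tin of the same make and size, not wanted; the point is the middle of its lid's top
- jar_top (a point): amber jar with a brass lid, 68 mm across, 81 mm high, loose on the counter; the point is the middle of its lid's top
- spatula_grip (a point): handle of a loose spatula that lies on the counter at the right, its blade pointing away from the robot; the point is the middle of its handle
There are look-alikes about, which are no part of the job. Of the things that look like the part that bears call, the largest one is meant.

How it is judged:
By the outcome, as a careful person would: the job done as asked, in the order asked, and still so for the second after the job is handed in, with the robot touching nothing.
It also fails if it takes over 54 s, if anything falls off the work surface, if the arm or the gripper's body presses on something with over 40 N, if the wrist force passes 120 N, or if a joint passes its speed limit or range.

## Working session

There is one attempt and no reset: what is moved stays moved. The work goes in short steps, Python scripts to look and compute and a tool call to move; the robot and the scene stay as the last step left them, time stands still between calls to the robot, and variables do not carry over. Pictures are saved under pics/ and viewed, at most 10 in all, crops included, and the job is handed in when it is done.

Besides the shell and the picture viewer there is one more tool, called after "Request:" as name([rows], argument=value, ...), one row to a line, values as JSON. carry_out: Moves the arm, as the interface text tells. Its arguments: {"type":"object","properties":{"plan":{"type":"array"},"gripper":{"type":"number"}},"required":["plan"]}

```bash
mkdir -p pics; python3 - <<'E'
from plant import bot
import cv2
o=bot.get_obs();print(o['time'],o['tool_pos'],o['tcp_rot'],o['grip_width'],bot.grip_point_offset)
for n in("scene","top"):
    cv2.imwrite(f"pics/{n}.png",bot.capture(n)[:,:,::-1])
    print(n,bot.camera_model(n))
E
```

```text
0.0 [ 128.75488935 -508.54540781  226.05202619] [-3.14008836e+00 -2.06500244e-04  2.47825830e-01] 92.07090589988519 18.8
scene {'camera_matrix': array([[458.36539917,   0.        , 310.29984844],
       [  0.        , 458.36539917, 202.3883496 ],
       [  0.        ,   0.        ,   1.        ]]), 'dist': array([-0.10319574,  0.        ,  0.        ,  0.        ,  0.        ]), 'R': array([[-0.88599272,  0.46366329,  0.00576592],
       [ 0.37965103,  0.73248486, -0.56509382],
       [-0.26623671, -0.49847997, -0.8250065 ]]), 't': array([ 446.56068577, -106.00872057, 1354.97685418])}
top {'camera_matrix': array([[389.54044011,   0.        , 314.28333836],
       [  0.        , 389.54044011, 208.22553703],
       [  0.        ,   0.        ,   1.        ]]), 'dist': array([-0.00469171,  0.        ,  0.        ,  0.        ,  0.        ]), 'R': array([[ 7.76579415e-04, -9.99979713e-01,  6.32225187e-03],
       [-9.95995555e-01, -1.33866024e-03, -8.93927425e-02],
       [ 8.93993923e-02, -6.22751420e-03, -9.95976389e-01]]), 't': array([ -82.74038211,  515.80763806, 1080.66035462])}
```

View pics/top.png

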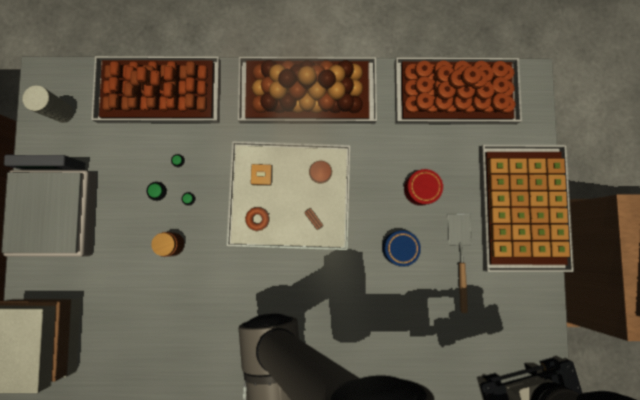

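View pics/scene.png

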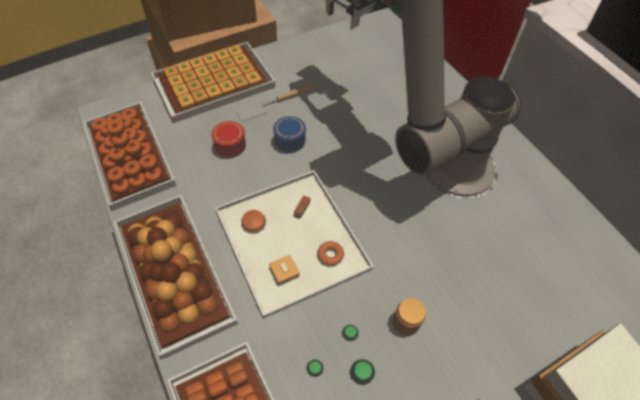

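Top view: three green buttons at (156,191), (177,160) and (188,199), with the first looking largest. The ring is at (257,218), the bun at (320,171), the blue tin at (402,247), the red tin at (424,187) and the jar at (165,244). In the scene view the largest button is at (362,371), the ring at (331,253) and the blue tin at (290,133). Next is one enlarged crop of each, to confirm the choice.

```bash
python3 - <<'E'
import cv2,numpy as np
t=cv2.imread('pics/top.png');s=cv2.imread('pics/scene.png')
z=lambda im,x,y,w,h:cv2.resize(im[y:y+h,x:x+w],None,fx=5,fy=5,interpolation=cv2.INTER_CUBIC)
A=[(t,140,150,80,58),(s,300,315,80,58)];B=[(t,235,195,80,58),(s,300,225,80,58)]
C=np.vstack([np.hstack([z(*a) for a in A]),np.hstack([z(*a) for a in B])]);cv2.imwrite('pics/crop1.png',C)
print(C.shape)
E
```

```text
(580, 800, 3)
```

```bash
cat > tri.py <<'E'
import numpy as np,cv2
from plant import bot
M={n:bot.camera_model(n) for n in("top","scene")}
def ray(n,p):
    m=M[n];u=cv2.undistortPoints(np.array([[p]],float),m['camera_matrix'],m['dist'])[0,0]
    return -m['R'].T@m['t'],m['R'].T@np.array([u[0],u[1],1])
def tri(a,b):
    A=np.zeros((3,3));c=np.zeros(3)
    for n,p in(("top",a),("scene",b)):
        o,d=ray(n,p);d/=np.linalg.norm(d);P=np.eye(3)-np.outer(d,d);A+=P;c+=P@o
    return np.linalg.solve(A,c)
def at(n,p,z):
    o,d=ray(n,p);return o+d*(z-o[2])/d[2]
E
python3 - <<'E'
import cv2,numpy as np
from tri import *
ims={n:cv2.imread(f'pics/{n}.png') for n in M}
def blobs(n,hr,smin,vmin,amin=20):
    h=cv2.cvtColor(ims[n],cv2.COLOR_BGR2HSV)
    m=cv2.inRange(h,(hr[0],smin,vmin),(hr[1],255,255))
    k,_,st,c=cv2.connectedComponentsWithStats(m)
    return [(c[i].round(1).tolist(),st[i].tolist()) for i in range(1,k) if st[i,4]>=amin]
for n in M:
    print(n,'green',blobs(n,(50,85),100,60));print(n,'blue',blobs(n,(100,125),100,40,100))
for nm,a,b in(("call",(156,190.5),(362,370)),("ring",(257,218),(331,253)),("blue",(402,246.5),(290,126)),("red",(425,186),(229,132)),("jar",(164,243),(411,308)),("bun",(320,171),(254,219)),("sq",(261,174),(285,268)),("fing",(314,217),(302,206))): print(nm,tri(a,b).round(1))
E
```

```text
top green [([176.1, 159.6], [172, 155, 9, 10, 72]), ([154.1, 190.1], [148, 184, 14, 14, 151]), ([186.8, 198.0], [182, 193, 10, 10, 74])]
top blue [([398.9, 246.9], [385, 230, 35, 36, 208]), ([402.7, 247.9], [391, 236, 25, 25, 485])]
scene green [([350.3, 331.4], [345, 327, 11, 10, 84]), ([314.6, 366.8], [309, 362, 12, 11, 97]), ([362.9, 370.0], [355, 362, 17, 17, 231])]
scene blue [([289.1, 127.2], [279, 120, 21, 15, 239])]
call [567.7 371.6  12.6]
ring [487.7  81.1  16. ]
blue [ 407.4 -317.    73.2]
red [ 573.4 -385.8   64.4]
jar [416.7 317.   84.4]
bun [622.2 -98.3  24.9]
sq [612.6  70.   26.5]
fing [489.6 -80.5  19.9]
```

View pics/crop1.png

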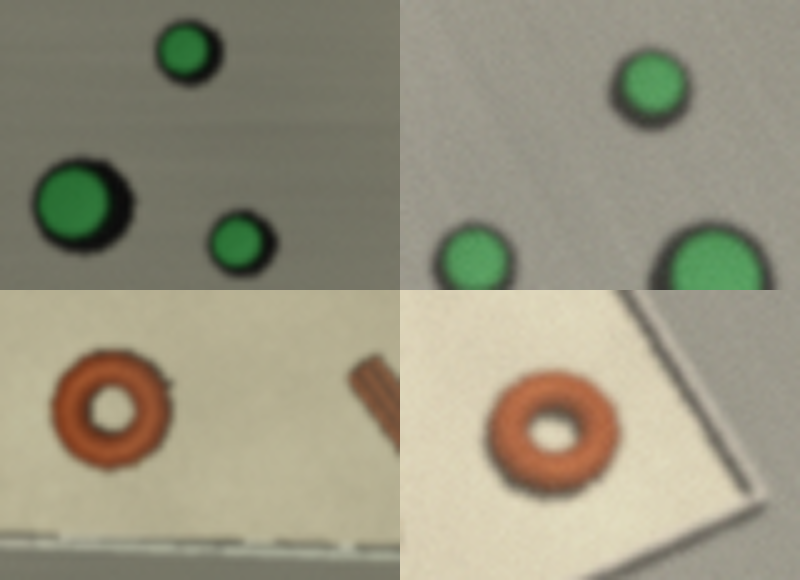

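The crops confirm the choices. The largest green button is at top (154.1,190.1) / scene (362.9,370). The ring, with its hole, is at top (257,218.4) / scene (330.1,253.2). The blue lid's inner disc is at top (402.7,247.9) / scene (289.1,127.2).

```bash
python3 - <<'E'
from tri import *
for nm,a,b,z in(("call",(154.2,190.2),(362.9,370),None),("ring",(257,218.4),(330.1,253.2),20),("blue",(402.9,248),(289.3,127.3),60),("red",(425,186),(229,132),60)):
    p=tri(a,b);zz=z or p[2]
    print(nm,p.round(1),at("top",a,zz).round(1),at("scene",b,zz).round(1))
    if nm=="call":
        for zz in(10,20,25,30,35): print(zz,at("top",a,zz).round(1),at("scene",b,zz).round(1))
E
```

```text
call [567.5 373.7  20. ] [567.2 374.   20. ] [567.9 373.5  20. ]
10 [568.5 378.1  10. ] [565.7 371.9  10. ]
20 [567.2 374.   20. ] [567.9 373.5  20. ]
25 [566.5 372.   25. ] [569.  374.4  25. ]
30 [565.8 369.9  30. ] [570.1 375.2  30. ]
35 [565.1 367.9  35. ] [571.2 376.   35. ]
ring [488.1  80.5  14.1] [487.   80.1  20. ] [490.5  82.7  20. ]
blue [ 404.9 -323.4   60.2] [ 404.3 -323.    60. ] [ 405.4 -324.    60. ]
red [ 573.4 -385.8   64.4] [ 574.6 -387.5   60. ] [ 571.9 -389.5   60. ]
```

Request:
carry_out([
  {"tx": 10, "ty": 10},
  {"tx": 20, "ty": 20},
  {"tx": 35, "ty": 30},
  {"tx": 35, "ty": 35},
  {"tx": 35, "ty": 35},
  {"tx": 35, "ty": 35},
  {"tx": 35, "ty": 35},
  {"tx": 35, "ty": 35},
  {"tx": 35, "ty": 35},
  {"tx": 35, "ty": 35},
  {"tx": 25, "ty": 40},
  {"tx": 10, "ty": 40},
], gripper=1)

```text
invalid input at $.plan[0]: expected keys tx, ty, tz, rx, ry, rz
```

Request:
carry_out([
  {"tx": 5, "ty": 45},
  {"tx": 8, "ty": 45},
  {"tx": 8, "ty": 45},
  {"tx": 8, "ty": 45},
  {"tx": 8, "ty": 45},
  {"tx": 8, "ty": 45},
  {"tx": 8, "ty": 45},
  {"tx": 8, "ty": 45},
  {"tx": 8, "ty": 45},
  {"tx": 8, "ty": 40},
  {"tx": 10, "ty": 30},
  {"tx": 5, "ty": 15},
])

```text
invalid input at $.plan[0]: expected keys tx, ty, tz, rx, ry, rz
```

Request:
carry_out([
  {"tx": 10, "ty": 10, "tz": 0, "rx": 0, "ry": 0, "rz": 0},
  {"tx": 20, "ty": 20, "tz": 0, "rx": 0, "ry": 0, "rz": 0},
  {"tx": 35, "ty": 30, "tz": 0, "rx": 0, "ry": 0, "rz": 0},
  {"tx": 35, "ty": 35, "tz": 0, "rx": 0, "ry": 0, "rz": 0},
  {"tx": 35, "ty": 35, "tz": 0, "rx": 0, "ry": 0, "rz": 0},
  {"tx": 35, "ty": 35, "tz": 0, "rx": 0, "ry": 0, "rz": 0},
  {"tx": 35, "ty": 35, "tz": 0, "rx": 0, "ry": 0, "rz": 0},
  {"tx": 35, "ty": 35, "tz": 0, "rx": 0, "ry": 0, "rz": 0},
  {"tx": 35, "ty": 35, "tz": 0, "rx": 0, "ry": 0, "rz": 0},
  {"tx": 35, "ty": 35, "tz": 0, "rx": 0, "ry": 0, "rz": 0},
  {"tx": 25, "ty": 40, "tz": 0, "rx": 0, "ry": 0, "rz": 0},
  {"tx": 10, "ty": 40, "tz": 0, "rx": 0, "ry": 0, "rz": 0},
], gripper=1)

```text
time: 1.3
tool_pos: [475.2, -121.1, 226.4]
tcp_rot: [-3.141, -0.0, 0.249]
contact_force: [0.1, 0.3, 0.7]
grip_width: 2.2
finger_force: 0.0
```

Request:
carry_out([
  {"tx": 8, "ty": 45, "tz": 0, "rx": 0, "ry": 0, "rz": 0},
  {"tx": 8, "ty": 45, "tz": 0, "rx": 0, "ry": 0, "rz": 0},
  {"tx": 8, "ty": 45, "tz": 0, "rx": 0, "ry": 0, "rz": 0},
  {"tx": 8, "ty": 45, "tz": 0, "rx": 0, "ry": 0, "rz": 0},
  {"tx": 8, "ty": 45, "tz": 0, "rx": 0, "ry": 0, "rz": 0},
  {"tx": 8, "ty": 45, "tz": 0, "rx": 0, "ry": 0, "rz": 0},
  {"tx": 8, "ty": 45, "tz": 0, "rx": 0, "ry": 0, "rz": 0},
  {"tx": 8, "ty": 45, "tz": 0, "rx": 0, "ry": 0, "rz": 0},
  {"tx": 8, "ty": 45, "tz": 0, "rx": 0, "ry": 0, "rz": 0},
  {"tx": 8, "ty": 45, "tz": 0, "rx": 0, "ry": 0, "rz": 0},
  {"tx": 8, "ty": 30, "tz": 0, "rx": 0, "ry": 0, "rz": 0},
  {"tx": 4, "ty": 15, "tz": 0, "rx": 0, "ry": 0, "rz": 0},
])

```text
time: 2.5
tool_pos: [564.4, 374.7, 225.8]
tcp_rot: [-3.141, 0.001, 0.251]
contact_force: [-0.0, -0.1, -0.2]
grip_width: 0.3
finger_force: 0.0
```

Request:
carry_out([
  {"tx": 0, "ty": 0, "tz": -20, "rx": 0, "ry": 0, "rz": 0},
  {"tx": 0, "ty": 0, "tz": -30, "rx": 0, "ry": 0, "rz": 0},
  {"tx": 0, "ty": 0, "tz": -30, "rx": 0, "ry": 0, "rz": 0},
  {"tx": 0, "ty": 0, "tz": -30, "rx": 0, "ry": 0, "rz": 0},
  {"tx": 0, "ty": 0, "tz": -10, "rx": 0, "ry": 0, "rz": 0},
  {"tx": 0, "ty": 0, "tz": 0, "rx": 0, "ry": 0, "rz": 0},
  {"tx": 0, "ty": 0, "tz": 0, "rx": 0, "ry": 0, "rz": 0},
])

```text
time: 3.2
tool_pos: [566.2, 371.6, 108.2]
tcp_rot: [-3.141, -0.002, 0.248]
contact_force: [0.3, -0.3, -0.2]
grip_width: 0.6
finger_force: 0.0
```

```bash
python3 - <<'E'
from plant import bot
import cv2,numpy as np
from tri import *
M['wrist']=bot.camera_model('wrist');o=bot.get_obs();im=bot.capture('wrist')[:,:,::-1]
cv2.imwrite('pics/w1.png',im);print(o['time'],o['tool_pos'])
m=cv2.inRange(cv2.cvtColor(np.ascontiguousarray(im),cv2.COLOR_BGR2HSV),(50,100,60),(85,255,255))
k,_,st,c=cv2.connectedComponentsWithStats(m)
for i in range(1,k):
    if st[i,4]>100: print(st[i],c[i].round(1),at('wrist',c[i],20).round(1),at('wrist',c[i],26).round(1))
print(cv2.projectPoints(o['tool_pos'][None],cv2.Rodrigues(M['wrist']['R'])[0],M['wrist']['t'],M['wrist']['camera_matrix'],M['wrist']['dist'])[0])
E
```

```text
3.2 [566.19760748 371.61938113 108.19701928]
[ 400   98   36   37 1060] [417.6 116.2] [656.8 320.   20. ] [656.4 321.8  26. ]
[ 290  187   49   49 1948] [313.9 211.5] [567.9 375.3  20. ] [569.8 375.7  26. ]
[397 243  32  26 626] [412.5 255.7] [550.8 287.6  20. ] [553.1 290.1  26. ]
[[[318.00707479 266.48730976]]]
```

View pics/w1.png

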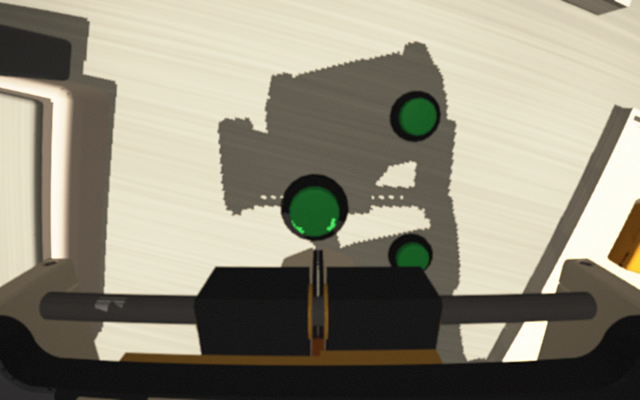

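The wrist view shows the big button at (314,211), with the closed fingers just short of it in the image. The measured position (568,375,20) agrees with the first fix. I'll shift slightly and press.

Request:
carry_out([
  {"tx": 2, "ty": 3, "tz": -20, "rx": 0, "ry": 0, "rz": 0},
  {"tx": 0, "ty": 0, "tz": -30, "rx": 0, "ry": 0, "rz": 0},
  {"tx": 0, "ty": 0, "tz": -20, "rx": 0, "ry": 0, "rz": 0},
  {"tx": 0, "ty": 0, "tz": -6, "rx": 0, "ry": 0, "rz": 0},
  {"tx": 0, "ty": 0, "tz": -4, "rx": 0, "ry": 0, "rz": 0},
  {"tx": 0, "ty": 0, "tz": -2, "rx": 0, "ry": 0, "rz": 0},
  {"tx": 0, "ty": 0, "tz": -2, "rx": 0, "ry": 0, "rz": 0},
  {"tx": 0, "ty": 0, "tz": 0, "rx": 0, "ry": 0, "rz": 0},
  {"tx": 0, "ty": 0, "tz": 0, "rx": 0, "ry": 0, "rz": 0},
])

```text
time: 4.15
tool_pos: [568.1, 374.2, 23.4]
tcp_rot: [-3.141, -0.001, 0.248]
contact_force: [-0.3, -0.7, 0.2]
grip_width: 0.7
finger_force: 0.0
```

Request:
carry_out([
  {"tx": 0, "ty": 0, "tz": -2, "rx": 0, "ry": 0, "rz": 0},
  {"tx": 0, "ty": 0, "tz": -2, "rx": 0, "ry": 0, "rz": 0},
  {"tx": 0, "ty": 0, "tz": -2, "rx": 0, "ry": 0, "rz": 0},
  {"tx": 0, "ty": 0, "tz": 0, "rx": 0, "ry": 0, "rz": 0},
])

```text
time: 4.55
tool_pos: [568.2, 374.3, 17.1]
tcp_rot: [-3.141, -0.001, 0.248]
contact_force: [0.0, 0.8, 4.6]
grip_width: 0.4
finger_force: 2.2
```

Request:
carry_out([
  {"tx": 0, "ty": 0, "tz": -1, "rx": 0, "ry": 0, "rz": 0},
  {"tx": 0, "ty": 0, "tz": -1, "rx": 0, "ry": 0, "rz": 0},
  {"tx": 0, "ty": 0, "tz": 0, "rx": 0, "ry": 0, "rz": 0},
])

```text
time: 4.85
tool_pos: [568.3, 374.3, 16.2]
tcp_rot: [-3.141, -0.002, 0.248]
contact_force: [-1.8, -0.5, 10.1]
grip_width: 0.4
finger_force: 5.2
```

Request:
carry_out([
  {"tx": 0, "ty": 0, "tz": -1, "rx": 0, "ry": 0, "rz": 0},
  {"tx": 0, "ty": 0, "tz": 0, "rx": 0, "ry": 0, "rz": 0},
  {"tx": 0, "ty": 0, "tz": 0, "rx": 0, "ry": 0, "rz": 0},
])

```text
time: 5.15
tool_pos: [568.3, 374.3, 16.1]
tcp_rot: [-3.141, -0.002, 0.248]
contact_force: [-2.6, -1.6, 15.3]
grip_width: 0.4
finger_force: 7.7
```

The button is bottomed: force is rising with no further travel. Now release and go over the ring.

Request:
carry_out([
  {"tx": 0, "ty": 0, "tz": 3, "rx": 0, "ry": 0, "rz": 0},
  {"tx": 0, "ty": 0, "tz": 5, "rx": 0, "ry": 0, "rz": 0},
  {"tx": 0, "ty": 0, "tz": 10, "rx": 0, "ry": 0, "rz": 0},
  {"tx": 0, "ty": 0, "tz": 25, "rx": 0, "ry": 0, "rz": 0},
  {"tx": 0, "ty": 0, "tz": 35, "rx": 0, "ry": 0, "rz": 0},
  {"tx": 0, "ty": 0, "tz": 40, "rx": 0, "ry": 0, "rz": 0},
  {"tx": 0, "ty": 0, "tz": 40, "rx": 0, "ry": 0, "rz": 0},
  {"tx": 0, "ty": 0, "tz": 30, "rx": 0, "ry": 0, "rz": 0},
  {"tx": 0, "ty": 0, "tz": 20, "rx": 0, "ry": 0, "rz": 0},
])

```text
time: 6.05
tool_pos: [567.8, 374.1, 224.7]
tcp_rot: [-3.141, -0.002, 0.248]
contact_force: [0.3, 1.1, -0.6]
grip_width: 0.3
finger_force: 0.0
```

Request:
carry_out([
  {"tx": -4, "ty": -15, "tz": 0, "rx": 0, "ry": 0, "rz": 0},
  {"tx": -8, "ty": -30, "tz": 0, "rx": 0, "ry": 0, "rz": 0},
  {"tx": -10, "ty": -35, "tz": 0, "rx": 0, "ry": 0, "rz": 0},
  {"tx": -10, "ty": -35, "tz": 0, "rx": 0, "ry": 0, "rz": 0},
  {"tx": -10, "ty": -35, "tz": 0, "rx": 0, "ry": 0, "rz": 0},
  {"tx": -10, "ty": -35, "tz": 0, "rx": 0, "ry": 0, "rz": 0},
  {"tx": -10, "ty": -35, "tz": 0, "rx": 0, "ry": 0, "rz": 0},
  {"tx": -8, "ty": -33, "tz": 0, "rx": 0, "ry": 0, "rz": 0},
  {"tx": -6, "ty": -25, "tz": 0, "rx": 0, "ry": 0, "rz": 0},
  {"tx": -3, "ty": -15, "tz": 0, "rx": 0, "ry": 0, "rz": 0},
  {"tx": 0, "ty": 0, "tz": 0, "rx": 0, "ry": 0, "rz": 0},
  {"tx": 0, "ty": 0, "tz": 0, "rx": 0, "ry": 0, "rz": 0},
])

```text
time: 7.25
tool_pos: [488.6, 81.2, 221.8]
tcp_rot: [-3.141, 0.0, 0.247]
contact_force: [-0.7, 0.3, 0.2]
grip_width: 0.2
finger_force: 0.0
```

```bash
python3 - <<'E'
from plant import bot
import cv2,numpy as np
from tri import *
M['wrist']=bot.camera_model('wrist');o=bot.get_obs();im=np.ascontiguousarray(bot.capture('wrist')[:,:,::-1])
cv2.imwrite('pics/w2.png',im);print(o['time'],o['tool_pos'],o['contact_force'])
s=np.ascontiguousarray(bot.capture('scene')[:,:,::-1]);cv2.imwrite('pics/s2.png',s)
m=cv2.inRange(cv2.cvtColor(im,cv2.COLOR_BGR2HSV),(3,110,50),(20,255,255))
k,_,st,c=cv2.connectedComponentsWithStats(m)
for i in range(1,k):
    if st[i,4]>300: print(st[i],c[i].round(1),at('wrist',c[i],15).round(1),at('wrist',c[i],26).round(1))
E
```

```text
7.25 [488.60246519  81.16807371 221.77784501] [-0.69270126  0.33559742  0.24097449]
[ 323   32   71   74 2858] [356.8  73.4] [609.7  70.2  15. ] [608.4  71.1  26. ]
[ 478   73   63   62 3082] [508.3 103.6] [623.6 -97.5  15. ] [621.9 -91.5  26. ]
[ 287  153   60   60 2503] [316.7 182.4] [487.2  82.2  15. ] [489.6  82.8  26. ]
[  37  164   99   74 5186] [ 84.5 199.7] [400.  345.7  15. ] [405.1 338.3  26. ]
[ 434  191   34   54 1082] [450.6 217. ] [485.9 -81.   15. ] [488.3 -75.5  26. ]
[ 121  350  321   15 3359] [301.  358.1] [243.8  43.2  15. ] [253.5  44.9  26. ]
```

View pics/w2.png

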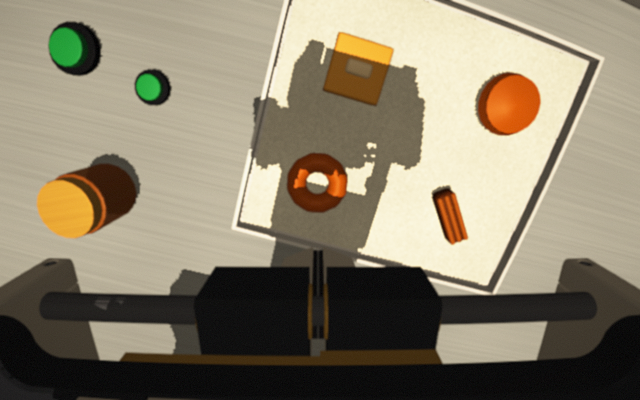

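The wrist view shows the ring at (317,182), with its hole, which measures (488,82). The arm is right over it, so I'll descend to 56 mm and hold there.

Request:
carry_out([
  {"tx": 0, "ty": 1, "tz": -15, "rx": 0, "ry": 0, "rz": 0},
  {"tx": 0, "ty": 0, "tz": -30, "rx": 0, "ry": 0, "rz": 0},
  {"tx": 0, "ty": 0, "tz": -35, "rx": 0, "ry": 0, "rz": 0},
  {"tx": 0, "ty": 0, "tz": -35, "rx": 0, "ry": 0, "rz": 0},
  {"tx": 0, "ty": 0, "tz": -30, "rx": 0, "ry": 0, "rz": 0},
  {"tx": 0, "ty": 0, "tz": -15, "rx": 0, "ry": 0, "rz": 0},
  {"tx": 0, "ty": 0, "tz": -6, "rx": 0, "ry": 0, "rz": 0},
  {"tx": 0, "ty": 0, "tz": 0, "rx": 0, "ry": 0, "rz": 0},
  {"tx": 0, "ty": 0, "tz": 0, "rx": 0, "ry": 0, "rz": 0},
  {"tx": 0, "ty": 0, "tz": 0, "rx": 0, "ry": 0, "rz": 0},
])

```text
time: 8.35
tool_pos: [489.6, 82.2, 56.8]
tcp_rot: [3.141, -0.002, 0.248]
contact_force: [-0.6, 0.0, 0.5]
grip_width: 0.6
finger_force: 0.0
```

Request:
carry_out([
  {"tx": 0, "ty": 0, "tz": 0, "rx": 0, "ry": 0, "rz": 0},
  {"tx": 0, "ty": 0, "tz": 0, "rx": 0, "ry": 0, "rz": 0},
  {"tx": 0, "ty": 0, "tz": 0, "rx": 0, "ry": 0, "rz": 0},
  {"tx": 0, "ty": 0, "tz": 0, "rx": 0, "ry": 0, "rz": 0},
  {"tx": 0, "ty": 0, "tz": 0, "rx": 0, "ry": 0, "rz": 0},
  {"tx": 0, "ty": 0, "tz": 0, "rx": 0, "ry": 0, "rz": 0},
  {"tx": 0, "ty": 0, "tz": 0, "rx": 0, "ry": 0, "rz": 0},
  {"tx": 0, "ty": 0, "tz": 0, "rx": 0, "ry": 0, "rz": 0},
  {"tx": 0, "ty": 0, "tz": 0, "rx": 0, "ry": 0, "rz": 0},
  {"tx": 0, "ty": 0, "tz": 0, "rx": 0, "ry": 0, "rz": 0},
  {"tx": 0, "ty": 0, "tz": 0, "rx": 0, "ry": 0, "rz": 0},
  {"tx": 0, "ty": 0, "tz": 0, "rx": 0, "ry": 0, "rz": 0},
])

```text
time: 9.55
tool_pos: [488.8, 82.0, 55.7]
tcp_rot: [3.142, -0.0, 0.248]
contact_force: [0.2, 0.2, -0.2]
grip_width: 0.3
finger_force: 0.0
```

Request:
carry_out([
  {"tx": 0, "ty": 0, "tz": 0, "rx": 0, "ry": 0, "rz": 0},
  {"tx": 0, "ty": 0, "tz": 0, "rx": 0, "ry": 0, "rz": 0},
  {"tx": 0, "ty": 0, "tz": 0, "rx": 0, "ry": 0, "rz": 0},
  {"tx": 0, "ty": 0, "tz": 0, "rx": 0, "ry": 0, "rz": 0},
  {"tx": 0, "ty": 0, "tz": 0, "rx": 0, "ry": 0, "rz": 0},
  {"tx": 0, "ty": 0, "tz": 0, "rx": 0, "ry": 0, "rz": 0},
  {"tx": 0, "ty": 0, "tz": 0, "rx": 0, "ry": 0, "rz": 0},
  {"tx": 0, "ty": 0, "tz": 0, "rx": 0, "ry": 0, "rz": 0},
  {"tx": 0, "ty": 0, "tz": 0, "rx": 0, "ry": 0, "rz": 0},
  {"tx": 0, "ty": 0, "tz": 0, "rx": 0, "ry": 0, "rz": 0},
  {"tx": 0, "ty": 0, "tz": 0, "rx": 0, "ry": 0, "rz": 0},
  {"tx": 0, "ty": 0, "tz": 0, "rx": 0, "ry": 0, "rz": 0},
])

```text
time: 10.75
tool_pos: [488.8, 82.0, 55.7]
tcp_rot: [3.142, 0.0, 0.248]
contact_force: [-0.4, -0.0, 0.7]
grip_width: 0.4
finger_force: 0.0
```

Request:
carry_out([
  {"tx": 0, "ty": 0, "tz": 0, "rx": 0, "ry": 0, "rz": 0},
  {"tx": 0, "ty": 0, "tz": 0, "rx": 0, "ry": 0, "rz": 0},
  {"tx": 0, "ty": 0, "tz": 0, "rx": 0, "ry": 0, "rz": 0},
  {"tx": 0, "ty": 0, "tz": 0, "rx": 0, "ry": 0, "rz": 0},
  {"tx": 0, "ty": 0, "tz": 0, "rx": 0, "ry": 0, "rz": 0},
  {"tx": 0, "ty": 0, "tz": 0, "rx": 0, "ry": 0, "rz": 0},
  {"tx": 0, "ty": 0, "tz": 15, "rx": 0, "ry": 0, "rz": 0},
  {"tx": 0, "ty": 0, "tz": 30, "rx": 0, "ry": 0, "rz": 0},
  {"tx": 0, "ty": 0, "tz": 40, "rx": 0, "ry": 0, "rz": 0},
  {"tx": 0, "ty": 0, "tz": 40, "rx": 0, "ry": 0, "rz": 0},
  {"tx": 0, "ty": 0, "tz": 35, "rx": 0, "ry": 0, "rz": 0},
  {"tx": 0, "ty": 0, "tz": 20, "rx": 0, "ry": 0, "rz": 0},
])

```text
time: 11.95
tool_pos: [489.6, 82.1, 238.9]
tcp_rot: [3.14, -0.004, 0.248]
contact_force: [0.3, -0.8, -0.5]
grip_width: 0.3
finger_force: 0.0
```

Request:
carry_out([
  {"tx": -4, "ty": -20, "tz": 0, "rx": 0, "ry": 0, "rz": 0},
  {"tx": -8, "ty": -40, "tz": 0, "rx": 0, "ry": 0, "rz": 0},
  {"tx": -9, "ty": -45, "tz": 0, "rx": 0, "ry": 0, "rz": 0},
  {"tx": -9, "ty": -45, "tz": 0, "rx": 0, "ry": 0, "rz": 0},
  {"tx": -9, "ty": -45, "tz": 0, "rx": 0, "ry": 0, "rz": 0},
  {"tx": -9, "ty": -45, "tz": 0, "rx": 0, "ry": 0, "rz": 0},
  {"tx": -9, "ty": -45, "tz": 0, "rx": 0, "ry": 0, "rz": 0},
  {"tx": -9, "ty": -45, "tz": 0, "rx": 0, "ry": 0, "rz": 0},
  {"tx": -9, "ty": -40, "tz": 0, "rx": 0, "ry": 0, "rz": 0},
  {"tx": -6, "ty": -25, "tz": 0, "rx": 0, "ry": 0, "rz": 0},
  {"tx": -3, "ty": -10, "tz": 0, "rx": 0, "ry": 0, "rz": 0},
  {"tx": 0, "ty": 0, "tz": 0, "rx": 0, "ry": 0, "rz": 0},
])

```text
time: 13.15
tool_pos: [404.4, -323.6, 235.4]
tcp_rot: [-3.141, 0.0, 0.246]
contact_force: [0.6, 0.2, 0.2]
grip_width: 0.1
finger_force: 0.0
```

```bash
python3 - <<'E'
from plant import bot
import cv2,numpy as np
from tri import *
M['wrist']=bot.camera_model('wrist');o=bot.get_obs();im=np.ascontiguousarray(bot.capture('wrist')[:,:,::-1])
cv2.imwrite('pics/w3.png',im);print(o['time'],o['tool_pos'],o['contact_force'])
m=cv2.inRange(cv2.cvtColor(im,cv2.COLOR_BGR2HSV),(98,100,30),(128,255,255))
k,_,st,c=cv2.connectedComponentsWithStats(m)
for i in range(1,k):
    if st[i,4]>300: print(st[i],c[i].round(1),at('wrist',c[i],60).round(1))
E
```

```text
13.15 [ 404.3791256  -323.56403056  235.4278837 ] [0.62775517 0.1962486  0.20541471]
[ 270  138   93   93 1865] [316.5 178. ] [ 414.3 -319.5   60. ]
[ 282  154   70   67 3610] [316.5 186.8] [ 405.3 -321.8   60. ]
```

View pics/w3.png

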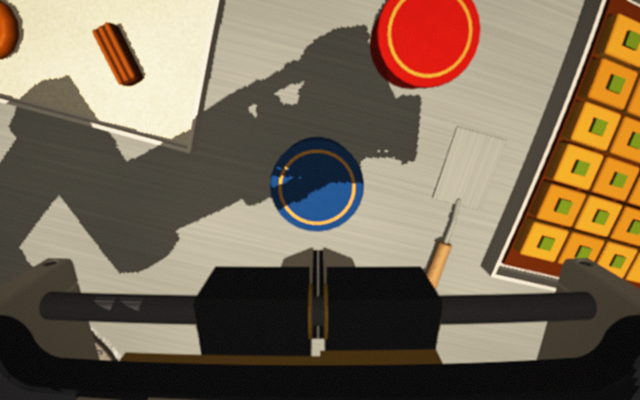

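The wrist view shows the blue lid centred at (316,186), which measures (405,-322.5) and agrees with the first fix. The red tin at (428,35) is well clear. Now down to 90 mm.

Request:
carry_out([
  {"tx": 0.5, "ty": 1, "tz": -15, "rx": 0, "ry": 0, "rz": 0},
  {"tx": 0, "ty": 0, "tz": -30, "rx": 0, "ry": 0, "rz": 0},
  {"tx": 0, "ty": 0, "tz": -35, "rx": 0, "ry": 0, "rz": 0},
  {"tx": 0, "ty": 0, "tz": -30, "rx": 0, "ry": 0, "rz": 0},
  {"tx": 0, "ty": 0, "tz": -20, "rx": 0, "ry": 0, "rz": 0},
  {"tx": 0, "ty": 0, "tz": -10, "rx": 0, "ry": 0, "rz": 0},
  {"tx": 0, "ty": 0, "tz": -5, "rx": 0, "ry": 0, "rz": 0},
  {"tx": 0, "ty": 0, "tz": 0, "rx": 0, "ry": 0, "rz": 0},
  {"tx": 0, "ty": 0, "tz": 0, "rx": 0, "ry": 0, "rz": 0},
  {"tx": 0, "ty": 0, "tz": 0, "rx": 0, "ry": 0, "rz": 0},
  {"tx": 0, "ty": 0, "tz": 0, "rx": 0, "ry": 0, "rz": 0},
  {"tx": 0, "ty": 0, "tz": 0, "rx": 0, "ry": 0, "rz": 0},
])

```text
time: 14.4
tool_pos: [405.4, -322.2, 91.2]
tcp_rot: [3.141, -0.0, 0.248]
contact_force: [-0.2, 0.7, 0.2]
grip_width: 0.4
finger_force: 0.0
```

Request:
carry_out([
  {"tx": 0, "ty": 0, "tz": 0, "rx": 0, "ry": 0, "rz": 0},
  {"tx": 0, "ty": 0, "tz": 0, "rx": 0, "ry": 0, "rz": 0},
  {"tx": 0, "ty": 0, "tz": 0, "rx": 0, "ry": 0, "rz": 0},
  {"tx": 0, "ty": 0, "tz": 0, "rx": 0, "ry": 0, "rz": 0},
  {"tx": 0, "ty": 0, "tz": 0, "rx": 0, "ry": 0, "rz": 0},
  {"tx": 0, "ty": 0, "tz": 0, "rx": 0, "ry": 0, "rz": 0},
  {"tx": 0, "ty": 0, "tz": 0, "rx": 0, "ry": 0, "rz": 0},
  {"tx": 0, "ty": 0, "tz": 0, "rx": 0, "ry": 0, "rz": 0},
  {"tx": 0, "ty": 0, "tz": 0, "rx": 0, "ry": 0, "rz": 0},
  {"tx": 0, "ty": 0, "tz": 0, "rx": 0, "ry": 0, "rz": 0},
  {"tx": 0, "ty": 0, "tz": 0, "rx": 0, "ry": 0, "rz": 0},
  {"tx": 0, "ty": 0, "tz": 0, "rx": 0, "ry": 0, "rz": 0},
])

```text
time: 15.6
tool_pos: [405.3, -322.0, 90.7]
tcp_rot: [3.142, 0.0, 0.248]
contact_force: [-0.5, 0.2, 0.2]
grip_width: 0.4
finger_force: 0.0
```

Request:
carry_out([
  {"tx": 0, "ty": 0, "tz": 0, "rx": 0, "ry": 0, "rz": 0},
  {"tx": 0, "ty": 0, "tz": 0, "rx": 0, "ry": 0, "rz": 0},
  {"tx": 0, "ty": 0, "tz": 0, "rx": 0, "ry": 0, "rz": 0},
  {"tx": 0, "ty": 0, "tz": 0, "rx": 0, "ry": 0, "rz": 0},
  {"tx": 0, "ty": 0, "tz": 0, "rx": 0, "ry": 0, "rz": 0},
  {"tx": 0, "ty": 0, "tz": 0, "rx": 0, "ry": 0, "rz": 0},
  {"tx": 0, "ty": 0, "tz": 0, "rx": 0, "ry": 0, "rz": 0},
  {"tx": 0, "ty": 0, "tz": 0, "rx": 0, "ry": 0, "rz": 0},
  {"tx": 0, "ty": 0, "tz": 0, "rx": 0, "ry": 0, "rz": 0},
  {"tx": 0, "ty": 0, "tz": 0, "rx": 0, "ry": 0, "rz": 0},
  {"tx": 0, "ty": 0, "tz": 0, "rx": 0, "ry": 0, "rz": 0},
  {"tx": 0, "ty": 0, "tz": 0, "rx": 0, "ry": 0, "rz": 0},
])

```text
time: 16.8
tool_pos: [405.3, -322.0, 90.7]
tcp_rot: [3.142, 0.0, 0.248]
contact_force: [0.5, 0.1, 0.5]
grip_width: 0.2
finger_force: 0.0
```

```bash
python3 -c "
from plant import bot
print(bot.close_job())"
```

```text
the job is handed in; nothing more can be done
None
```

I pressed the green call button fully down and released it, then pointed about 3 cm above the ring pastry for about 3 s and about 3 cm above the blue tin's lid, where the arm still points; the job is handed in at about 17 s, with no contact felt except on the button.

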